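Turn over the lacquer drying rack

ROBOT

A 6-joint arm with a two-finger parallel gripper is mounted at the origin on the work surface. World frame = base frame: x ahead of the robot, y to its left, z up, the work surface at z = 0. Lengths are in mm, angles in rad, forces in N, time in s.
With the tool pointing down it reaches from about 400 to 825 mm from the base axis. Payload 7 kg.
Tool frame: the origin (TCP) lies at the very end of the fingers, on their centre line; the grasp point (between the pads) lies 19 mm behind it; z points along the fingers, y is the line along which they close (so a half turn about z gives the same grasp; the last joint's range is limited). The gripper opens to 88 mm and grips with 3 to 60 N. Pads are 19 mm wide; open, the fingers measure 130 mm over their backs; the gripper's body (78 mm by 193 mm) begins 47 mm behind the grasp point.
Start: joints at [-0.872, 0.359, 0.012, 0, -1.224, -0.288], TCP at [269.528, -618.829, 226.561] pointing down, gripper open.
Joint ranges: [-3.07, 3.07], [-1.43, 2.12], [-1.02, 1.25], [-3.03, 1.67], [-3.05, -0], [-3.03, 3.03]. Speed limits (rad/s): [2.39, 2.39, 3.01, 3.14, 3.14, 3.14].

INTERFACE

Orientations are given as a unit quaternion [x, y, z, w].
In Python, from plant import bot gives the robot as it stands. Calls block until the motion is done:
- bot.move_ptp(position, orientation): joint-space move of the TCP to a pose.
- bot.line_to(position, velocity=150, ori=None): straight line of the TCP; ori=None keeps the orientation; velocity is the mean speed in mm/s.
- bot.move_joints(angles): joint-space move.
- bot.move_gripper(opening, force=None): finger opening in mm; force is the grip in N (None keeps the last); returns when the fingers have stopped.
- bot.pause(seconds).
- bot.solve_ik(position, orientation): joint angles nearest the present ones, or None.
- bot.read_state(): the state.
- bot.camera(name): name is "scene" or "top" or "wrist"; returns the picture (480x640x3 uint8, red, green, blue); there is no depth.
- bot.get_calibration(name): a dict with "fx", "fy", "cx", "cy" (pixels), "view" (4x4, takes a point from world to camera coordinates); the wrist camera has in their place "T_tool_cam" (4x4, takes a point from camera to tool coordinates, whose origin is the TCP and whose axes are the flange's). Camera axes: x right, y up, looking along -z (the intrinsics and any distortion apply to the point x, -y, -z); pixel columns grow to the right and rows downward; lengths in mm; the calibration is good to about 2 mm. A picture is of the moment at which its call begins: read the wrist's pose just before it. get_calibration takes no time and is no camera call.
A pose or a line that the arm cannot do raises bot.Unreachable and nothing moves.
- bot.close_job(): hands the job in; it is judged then, once.
The state is a dict: "t": time; "joint_pos": joint angles; "qvel": joint speeds; "tau": joint torques, N m; "tcp_pos": TCP position; "eef_rot": TCP orientation; "contact_force": force on the tool from outside, world axes, zero at the start; "moment": the same for the moment, N m; "width": finger opening in mm; "finger_force": force on a finger pad.
Only numpy, scipy, OpenCV 4.12 (cv2) and the standard library are available. Lean on these libraries where they do the work, as an engineer would, in place of code of your own. Each camera call takes 0.05 s, during which the arm holds its last target. There are 200 camera calls.

TASK

Two blue freshly lacquered cups hang upside down under the turning board of the drying rack. Turn the board right over by pushing it with the fingertips, never pinching it: press its green edge down, then push the yellow edge, which comes up, over and down to where the green edge was, until the board lies level against its stop and the cups stand upright on top. Never touch the cups, do not lift the rack or shove it along the table, and leave the other things on the table where they are.

Things in the scene. Friction and masses are not known exactly. Their poses are not given: they have to be found in the camera images.
- rack: Drying rack stand, 3 kg, loose on the table: two steel skids 220 (x) x 26 x 18 mm high at y = +-97 mm, a 50 mm wide, 12 mm high cross bar between them, and on each skid a dark wooden post 24 x 14 mm, up to z = 140 mm. Origin: middle of its underside. y runs along the axle; -x is the side of the green edge at the start, roughly towards the robot.
- board (a joint): Board angle, rad. 0: level, cups hanging below, green edge on the rack's -x side. Grows as the green edge goes down; pi/2: yellow edge on top, cups on the +x side; pi: end stop, level, yellow edge on the -x side, cups on top. Turns only from 0 to pi; starts at 0 to 0.4. Stiff axle: stays where it is left, needs 2 to 3 N at an edge.
- axle (a point): Middle of the board, on the axle, 130 mm above the table. Axes turn with the board: x from the green to the yellow edge, y along the axle, -z towards the cups. The board is flat wood 170 (x) x 160 (y) x 10 mm thick, centred here; 10 mm free to each post.
- plain_face: The bare face of the board (its outer 3 mm, 164 x 154 mm), on top at the start; its +z face has no cups. Origin and axes as axle. The 4 mm core of the board stands out 3 mm all round between the two faces.
- cup_face: The other face of the board (its outer 3 mm, 164 x 154 mm), on which the cups' pegs stand; it looks down at the start. Origin and axes as axle.
- green_edge (a point): Middle of the board's green edge (the outer 20 mm of the board, painted green over its whole 160 mm length), 85 mm from the axle, at mid thickness.
- yellow_edge (a point): Middle of the other long edge, painted yellow (outer 20 mm), 85 mm from the axle, at mid thickness.
- cups: Two blue cups, 52 mm across, glued by the foot to short pegs on one face of the board, at +-38 mm along the axle; not to be touched. Origin and axes as axle; they stand out to 57 mm in its -z direction and cover the middle 52 mm of the board's depth: 59 mm are bare on either side.
- squeeze_bottle: White squeeze bottle with blue nozzle, 60 mm across, 175 mm tall, loose, stands beside the rack; leave alone. Origin: middle of underside.
- jar: Amber glass jar with black cap, 64 mm across, 80 mm tall, loose, beside the rack; leave alone. Origin: middle of underside.
- sanding_block: Cork sanding block, 50 x 80 x 35 mm, loose, on the rack's +x side; leave alone. Origin: middle of underside.
- mixing_bowl: White bowl, 100 mm across, 50 mm tall, loose; leave alone. Origin: middle of underside.
- caddy: Red round tea caddy, 70 mm across, 90 mm tall, loose; leave alone. Origin: middle of underside.
- brush: Brush 190 mm long, lying on the table, loose; leave alone. Origin: middle of underside.

How it is judged:
By the outcome, as a careful person would: the job done as asked, in the order asked, and still so for the second after the job is handed in, with the robot touching nothing.
It also fails if it takes over 51 s, if anything falls off the work surface, if the arm or the gripper's body presses on something with over 40 N, if the wrist force passes 120 N, or if a joint passes its speed limit or range.

## Working session

There is one attempt and no reset: what is moved stays moved. The work goes in short steps, each a Python script; the robot and the scene stay as the last script left them, time stands still between calls to the robot, and variables do not carry over. Pictures are saved under pics/ and viewed, at most 10 in all, crops included, and the job is handed in when it is done.

```bash
ls; mkdir -p pics
python3 - <<'E'
from plant import bot
import cv2,numpy as np
for n in ("scene","top"):
    im=bot.camera(n); cv2.imwrite(f"pics/{n}0.png",im[:,:,::-1]); c=bot.get_calibration(n); print(n,{k:np.round(v,4).tolist() for k,v in c.items() })
print(bot.read_state())
E
```

```text
pics
scene {'fx': 448.0407, 'fy': 448.0407, 'cx': 317.7752, 'cy': 233.9763, 'view': [[0.794, 0.6078, 0.0133, -473.7308], [-0.5092, 0.653, 0.5606, 235.5966], [0.3321, -0.4519, 0.828, -1344.3622], [0.0, 0.0, 0.0, 1.0]]}
top {'fx': 569.4487, 'fy': 569.4487, 'cx': 327.3543, 'cy': 234.232, 'view': [[-0.015, -0.9999, 0.0069, -4.5687], [0.9961, -0.0143, 0.0875, -606.478], [-0.0874, 0.0081, 0.9961, -1390.481], [0.0, 0.0, 0.0, 1.0]]}
{'t': 0.1, 'joint_pos': array([-8.71908423e-01,  3.59321436e-01,  1.11511001e-02, -2.87062487e-04,
       -1.22411676e+00, -2.88128046e-01]), 'qvel': array([-0.00075293, -0.00174451,  0.00074422,  0.00243749, -0.00074699,
        0.00208702]), 'tau': array([-2.34086037e-03, -5.84162092e+01,  2.93751651e+01,  7.01562613e+00,
        1.01265500e-02, -6.94163600e-05]), 'tcp_pos': array([ 269.33960545, -618.45452905,  225.71653344]), 'eef_rot': array([-2.03891218e-01,  9.78993257e-01,  7.20375400e-04, -2.34250954e-04]), 'contact_force': array([0.50969328, 0.89272827, 0.00897353]), 'moment': array([ 0.02711069, -0.05369246,  0.00591171]), 'finger_force': 0.0, 'width': 87.72179141684285}
```

View pics/scene0.png

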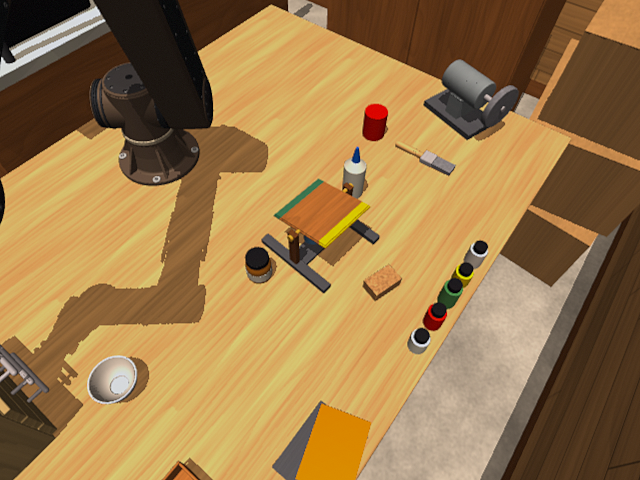

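View pics/top0.png

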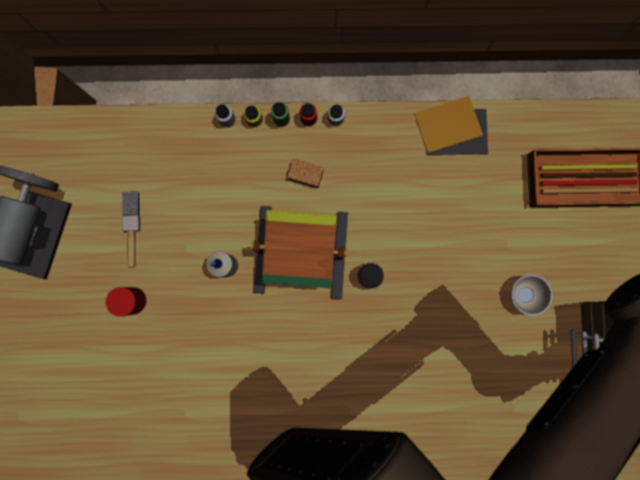

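The scene view shows the board near (322,212), green edge at (300,198) and yellow at (345,225). In the top view green is at (297,281) and yellow at (302,217). The bottle (220,264) and jar (370,276) stand to the sides, and the sanding block (305,172) is on the far side.

```bash
cat > h.py <<'E'
from plant import bot
import cv2, numpy as np
from scipy.spatial.transform import Rotation as R
def ray(n,px):
    c=bot.get_calibration(n); V=np.array(c["view"])
    d=np.array([(px[0]-c["cx"])/c["fx"],-(px[1]-c["cy"])/c["fy"],-1.]); Rw=V[:3,:3].T
    return -Rw@V[:3,3], Rw@d/np.linalg.norm(d)
def tri(a,b):
    A=np.zeros((3,3));v=np.zeros(3)
    for o,d in (ray("top",a),ray("scene",b)):
        P=np.eye(3)-np.outer(d,d);A+=P;v+=P@o
    return np.linalg.solve(A,v)
def onz(n,px,z):
    o,d=ray(n,px); return o+d*(z-o[2])/d[2]
def blob(im,lo,hi,roi):
    x0,y0,x1,y1=roi
    h=cv2.cvtColor(im,cv2.COLOR_RGB2HSV); m=cv2.inRange(h,lo,hi); k=np.zeros_like(m); k[y0:y1,x0:x1]=m[y0:y1,x0:x1]
    cs,_=cv2.findContours(k,cv2.RETR_EXTERNAL,cv2.CHAIN_APPROX_NONE); c=max(cs,key=cv2.contourArea)
    r=cv2.minAreaRect(c); return np.array(r[0]), cv2.boxPoints(r), cv2.contourArea(c)
YEL=((24,150,60),(34,255,255)); GRN=((60,60,20),(95,255,200))
def edge(im_t,im_s,col,rt=(240,180,365,310),rs=(255,165,390,275)):
    return blob(im_t,*col,rt),blob(im_s,*col,rs)
E
python3 - <<'E'
from h import *
t,s=bot.camera("top"),bot.camera("scene"); P={}
for n,c in (("green",GRN),("yellow",YEL)):
    a,b=edge(t,s,c); P[n]=tri(a[0],b[0]); print(n,a[0],a[1].round().tolist(),a[2],b[0],b[1].round().tolist(),b[2],P[n].round(1))
    q=sorted(a[1].tolist()); L=np.mean(q[:2],0);Rr=np.mean(q[2:],0); l,r=onz("top",L,P[n][2]),onz("top",Rr,P[n][2]); d=l-r; print(l.round(),r.round(),np.hypot(*d[:2]),"yaw from y",np.arctan2(-d[0],d[1]))
d=P["yellow"]-P["green"]; print("mid",(P["yellow"]+P["green"])/2,"len",np.linalg.norm(d),"yaw",np.arctan2(d[1],d[0]),"theta",np.arctan2(d[2],np.hypot(*d[:2])))
for n,px,z in(("bottle",(220,264),150),("jar",(370,276),80),("block",(305,172),35),("post",(262,247),140),("post",(337,253),140)): print(n,onz("top",px,z).round())
E
```

```text
green [296.01055908 280.81793213] [[262.0, 283.0], [262.0, 275.0], [330.0, 279.0], [330.0, 287.0]] 442.0 [298.39328003 197.87081909] [[274.0, 214.0], [319.0, 178.0], [322.0, 181.0], [278.0, 218.0]] 236.5 [490.1  60.2 115.1]
[497. 140. 115.] [486. -18. 115.] 158.47640485325255 yaw from y -0.07239894645118389
yellow [301.12588501 217.32191467] [[266.0, 220.0], [266.0, 210.0], [337.0, 215.0], [336.0, 225.0]] 648.5 [343.56414795 224.02450562] [[317.0, 242.0], [364.0, 199.0], [370.0, 206.0], [324.0, 249.0]] 535.5 [635.   46.3 143.8]
[643. 127. 144.] [629. -33. 144.] 160.67503954149439 yaw from y -0.08953532758797267
mid [562.5672752   53.25900739 129.46992999] len 148.38652706995057 yaw -0.09598073006440244 theta 0.19467019712452388
bottle [532. 231. 150.]
jar [ 500. -113.   80.]
block [762.  40.  35.]
post [569. 137. 140.]
post [553. -34. 140.]
```

```bash
cat >> h.py <<'E'
AX=np.array([562.,52.5,130.]); YAW=-0.09
B=R.from_euler('z',YAW).as_matrix()
def pose(x,z,a):
    "rack-plane position of the TCP (x, height rel. to axle), lean a: tool axis (sin a,0,-cos a)"
    c,s=np.cos(a),np.sin(a)
    M=np.column_stack([[-c,0,-s],[0,1,0],[s,0,-c]])
    return AX+B@np.array([x,0,z]), R.from_matrix(B@M).as_quat()
def green(th,gap=0,rc=75,a=None):
    a=np.interp(th,[.2,1.25],[.25,.7]) if a is None else a
    D=th-a; r=rc+9.5*np.cos(D); g=5+9.5*abs(np.sin(D))+gap
    return pose(-r*np.cos(th)-g*np.sin(th), -r*np.sin(th)+g*np.cos(th), a)
def yellow(th,gap=0,rc=76):
    a=np.interp(th,[1.13,np.pi],[-.52,.35])
    D=np.pi+a-th; r=rc-9.5*np.cos(D); g=5+9.5*np.sin(D)+gap
    return pose(r*np.cos(th)+g*np.sin(th), r*np.sin(th)-g*np.cos(th), a)
def force(): return np.array(bot.read_state()["contact_force"])
E
python3 - <<'E'
from h import *
for n,f,ths in (("g",green,np.linspace(.1,1.3,6)),("y",yellow,np.linspace(1,3.2,7))):
    for th in ths:
        p,q=f(th); j=bot.solve_ik(p,q); print(n,round(th,2),p.round(),None if j is None else np.round(j,2))
p,q=green(.1,gap=100); print(p,bot.solve_ik(p,q)); p,q=pose(70,190,-.5);print(p,bot.solve_ik(p,q)); print(bot.read_state()['t'])
E
```

```text
g 0.1 [478.  60. 128.] [ 0.66 -0.01 -0.86  0.32 -0.57 -2.58]
g 0.34 [481.  60. 107.] [ 0.64 -0.   -1.    0.55 -0.4  -2.8 ]
g 0.58 [488.  59.  89.] None
g 0.82 [499.  58.  74.] None
g 1.06 [513.  57.  62.] None
g 1.3 [530.  55.  53.] None
y 1.0 [615.  48. 187.] [ 0.28  0.62  0.31 -0.18 -1.75 -1.92]
y 1.37 [591.  50. 200.] [ 0.31  0.51  0.17 -0.16 -1.63 -1.94]
y 1.73 [564.  52. 203.] [ 0.36  0.36 -0.02 -0.11 -1.42 -1.99]
y 2.1 [537.  55. 197.] [ 0.43  0.22 -0.23 -0.05 -1.21 -2.07]
y 2.47 [515.  57. 182.] [ 0.51  0.1  -0.45  0.04 -0.97 -2.2 ]
y 2.83 [501.  58. 160.] [ 0.61  0.01 -0.71  0.22 -0.71 -2.43]
y 3.2 [495.  59. 134.] [ 0.64 -0.04 -0.97  0.57 -0.43 -2.8 ]
[467.78690644  61.00214662 227.46273321] [ 0.6952357  -0.14738281 -0.68625834  0.23156054 -0.866639   -2.49172341]
[631.71669131  46.20850156 320.        ] [ 0.27079196  0.57756578  0.54451861 -0.18752273 -2.00348994 -1.96995119]
0.2
```

Run:
```python
from h import *
F=R.from_euler('z',np.pi)
for fl in (0,1):
  for a in (-.1,0,.1,.2,.3):
    o=[]
    for th in np.arange(.1,1.2,.1):
        p,q=green(th,a=a); q=(R.from_quat(q)*F).as_quat() if fl else q
        j=bot.solve_ik(p,q); o.append('x' if j is None else '%.2f/%.2f'%(j[2],j[4]))
    print(fl,a,o)
for a in(-.5,-.7,-.85):
  for x,z in ((70,100),(75,60)):
    p,q=pose(x,z,a); print(a,x,z,bot.solve_ik(p,q), bot.solve_ik(p,(R.from_quat(q)*F).as_quat()))
p,q=green(.2,gap=100,a=0); print(bot.solve_ik(p,(R.from_quat(q)*F).as_quat()))
```

```text
0 -0.1 ['-0.44/-1.02', '-0.45/-1.00', '-0.45/-0.99', '-0.46/-0.97', '-0.46/-0.96', '-0.46/-0.94', '-0.46/-0.93', '-0.45/-0.92', '-0.45/-0.91', '-0.44/-0.91', '-0.43/-0.90']
0 0 ['-0.54/-0.90', '-0.55/-0.88', '-0.56/-0.86', '-0.56/-0.84', '-0.56/-0.83', '-0.56/-0.81', '-0.56/-0.80', '-0.56/-0.79', '-0.55/-0.78', '-0.55/-0.77', '-0.54/-0.76']
0 0.1 ['-0.66/-0.77', '-0.66/-0.74', '-0.67/-0.72', '-0.68/-0.71', '-0.68/-0.69', '-0.68/-0.67', '-0.68/-0.65', '-0.68/-0.64', '-0.68/-0.63', '-0.67/-0.62', '-0.66/-0.61']
0 0.2 ['-0.78/-0.63', '-0.80/-0.60', '-0.81/-0.58', '-0.82/-0.56', '-0.82/-0.54', '-0.83/-0.52', '-0.83/-0.50', '-0.83/-0.48', '-0.83/-0.46', '-0.82/-0.45', '-0.82/-0.44']
0 0.3 ['-0.93/-0.50', '-0.95/-0.46', '-0.97/-0.43', '-0.99/-0.40', '-1.00/-0.37', '-1.01/-0.34', 'x', 'x', 'x', 'x', 'x']
1 -0.1 ['-0.44/-1.02', '-0.45/-1.00', '-0.45/-0.99', '-0.46/-0.97', '-0.46/-0.96', '-0.46/-0.94', '-0.46/-0.93', '-0.45/-0.92', '-0.45/-0.91', '-0.44/-0.91', '-0.43/-0.90']
1 0 ['-0.54/-0.90', '-0.55/-0.88', '-0.56/-0.86', '-0.56/-0.84', '-0.56/-0.83', '-0.56/-0.81', '-0.56/-0.80', '-0.56/-
[... 850 characters left out ...]
 0.24244264  0.73969477  0.56836877 -0.24044753 -2.05967138 -1.94361464] [ 0.24244264  0.73969477  0.56836877 -0.24044753 -2.05967138  1.19797802]
-0.7 75 60 [ 0.24098435  0.77070076  0.53473931 -0.23201561 -1.99716343 -1.92520722] [ 0.24098435  0.77070076  0.53473931 -0.23201561 -1.99716343  1.21638544]
-0.85 70 100 [ 0.22441007  0.83461222  0.68831105 -0.29776067 -2.22762342 -1.9674512 ] [ 0.22441007  0.83461222  0.68831105 -0.29776067 -2.22762342  1.17414145]
-0.85 75 60 [ 0.22352913  0.86718262  0.65875901 -0.28408292 -2.16835707 -1.94442087] [ 0.22352913  0.86718262  0.65875901 -0.28408292 -2.16835707  1.19717178]
[ 0.56145316  0.0082112  -0.44822338  0.         -1.11436174  0.91934316]
```

```bash
cat >> h.py <<'E'
_pose=pose
def pose(x,z,a):
    p,q=_pose(x,z,a); return p,(R.from_quat(q)*R.from_euler('z',np.pi)).as_quat()
_A=lambda th: np.interp(th,[.9,np.pi],[-.7,.2])
def yellow(th,gap=0,rc=76):
    a=_A(th); D=np.pi+a-th; r=rc-9.5*np.cos(D); g=5+9.5*np.sin(D)+gap
    return pose(r*np.cos(th)+g*np.sin(th), r*np.sin(th)-g*np.cos(th), a)
def go(pq,v): bot.line_to(pq[0],v,pq[1])
E
python3 - <<'E'
from h import *
bot.move_gripper(0)
p,q=green(.15,gap=90,a=.2); bot.move_ptp(p,q)
f0=force(); print("t",bot.read_state()['t'],f0.round(1))
go(green(.15,gap=6,a=.2),120)
for th in np.arange(.2,1.11,.1):
    go(green(th,a=.2),60); f=force()-f0; print(round(th,2),f.round(1))
    if np.linalg.norm(f)>15: print("STOP");break
p,q=green(th,a=.2)
go((p+B@[-25,0,15],q),120)
s=bot.read_state(); print(s['t'],s['tcp_pos'],(force()-f0).round(1))
t,sc=bot.camera("top"),bot.camera("scene")
cv2.imwrite("pics/a.png",np.hstack([t[160:330,180:420],sc[130:300,220:420]])[:,:,::-1].repeat(1,0));
E
```

```text
t 4.1333 [ 0.2 -0.2  0.1]
0.2 [0.1 0.7 0.5]
0.3 [-1.  -0.1 -0.1]
0.4 [-0.2  0.1  0.8]
0.5 [0.  0.  0.3]
0.6 [-0.1 -0.2  0.8]
0.7 [-0.   0.1 -1. ]
0.8 [ 0.1  0.7 -1. ]
0.9 [-0.4  0.8  0.2]
1.0 [-0.6  0.4 -0.4]
1.1 [-0.3  0.3 -0.2]
8.175 [489.97173656  59.66119284  79.26300784] [-0.2  0.2  0.3]
```

View pics/a.png

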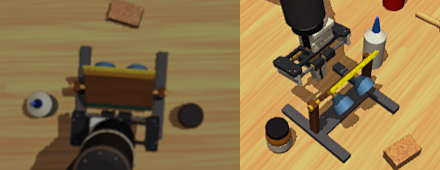

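The left crop (top view) shows the board tilted to about 60°, yellow edge up near (115,72), with the cups beginning to show beyond it. The right crop (scene view) shows the blue cups on the +x side, untouched, and the rack not visibly displaced.

Run:
```python
from h import *
p=np.array(bot.read_state()['tcp_pos'])
q=green(1.1,a=.2)[1]; q=(R.from_quat(q)).as_quat()
go((np.array([p[0]-10,p[1],330.]),q),200)
t,s=bot.camera("top"),bot.camera("scene")
cv2.imwrite("pics/b.png",s[:,:,::-1])
try:
    a,b=edge(t,s,YEL); P=tri(a[0],b[0]); print(a[0],a[1].round().tolist(),a[2],b[0],b[2],P.round(1)); d=B.T@(P-AX); print(d.round(1),"theta",np.arctan2(d[2],d[0]),np.hypot(d[0],d[2]))
except Exception as e: print(e)
p,q=yellow(1.05,gap=30); print(p, [bot.solve_ik(*yellow(x)) is not None for x in np.arange(1,3.21,.2)])
p,q=pose(110,170,-.6); bot.move_ptp(p,q)
s=bot.read_state(); print(s['t'],s['tcp_pos'])
t,s=bot.camera("top"),bot.camera("scene")
for ro in ((240,180,365,310),):
    try:
        a,b=edge(t,s,YEL); P=tri(a[0],b[0]); print(a[0],a[2],b[0],b[2],P.round(1)); d=B.T@(P-AX); print(d.round(1),"theta",np.arctan2(d[2],d[0]),np.hypot(d[0],d[2]))
    except Exception as e: print(e)
cv2.imwrite("pics/b.png",np.hstack([t[160:330,180:420],s[130:300,220:420]])[:,:,::-1])
```

```text
[298.93865967 229.32881165] [[263.0, 229.0], [263.0, 225.0], [335.0, 230.0], [335.0, 234.0]] 159.0 [334.3444519  200.89611816] 253.5 [602.4  49.5 201. ]
[40.5  0.7 71. ] theta 1.052481861554714 81.74173546493138
[637.48963049  45.68752965 172.83753668] [True, True, True, True, True, True, True, True, True, True, True, True]
10.8917 [671.60996537  42.83591519 300.42841834]
[298.93908691 229.35279846] 159.5 [325.99493408 208.07106018] 172.0 [597.   43.6 178.4]
[35.6 -5.7 48.4] theta 0.9362999185832015 60.06860192356307
```

View pics/b.png

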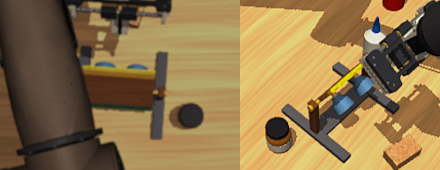

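Run:
```python
from h import *
f0=force()
go(yellow(1.05,gap=30),120); print((force()-f0).round(1))
for th in list(np.arange(1.0,3.0,.15))+[3.0,3.06,3.1]:
    go(yellow(th),70); f=force()-f0; print(round(th,2),f.round(1))
    if np.linalg.norm(f)>15: print("STOP");break
print(bot.read_state()['t'])
t,s=bot.camera("top"),bot.camera("scene")
cv2.imwrite("pics/c.png",np.hstack([t[160:330,180:420],s[130:300,220:420]])[:,:,::-1])
```

```text
[ 1.   0.4 -0.2]
1.0 [0.8 0.4 0. ]
1.15 [ 0.3  0.5 -1.2]
1.3 [ 1.  -0.3  0.1]
1.45 [ 1.4  0.4 -0.6]
1.6 [0.3 1.2 0.1]
1.75 [ 0.4 -0.3  0.9]
1.9 [ 1.1 -0.1 -0.8]
2.05 [0.6 0.6 0.3]
2.2 [ 0.4  0.8 -0.5]
2.35 [0.4 0.1 0.4]
2.5 [ 1.2 -0.  -0.2]
2.65 [-0.3  0.  -0.6]
2.8 [-0.5  0.3  0.1]
2.95 [ 1.2 -0.1  0.2]
3.0 [1.4 0.1 0.5]
3.06 [ 1.1  0.7 -0.3]
3.1 [0.5 0.2 0.1]
17.5333
```

View pics/c.png

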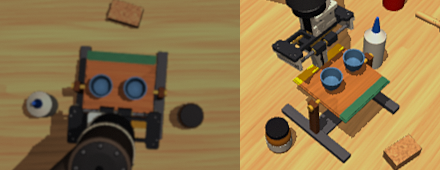

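The board is nearly level: cups on top in the top crop at (100,87) and (134,89), yellow edge at the robot side under the fingers. Next I press gently onto the stop.

Run:
```python
from h import *
f0=np.array([.6,.3,0])
for th in np.arange(3.12,3.30,.015):
    go(yellow(th),20); bot.pause(.1); f=np.mean([(bot.pause(.02),force())[1] for _ in range(4)],0)-f0; print(round(th,3),f.round(1),bot.read_state()['tcp_pos'][2].round(1))
    if f[2]>8: break
p=np.array(bot.read_state()['tcp_pos']); q=yellow(th)[1]
go((p+B@[-5,0,40],q),80); go((p+B@[-30,0,190],q),200)
bot.pause(.3); print(bot.read_state()['t'])
t,s=bot.camera("top"),bot.camera("scene")
P={}
for n,c in (("green",GRN),("yellow",YEL)):
    a,b=edge(t,s,c); P[n]=tri(a[0],b[0]); print(n,a[0],a[2],b[0],b[2],P[n].round(1))
d=P["green"]-P["yellow"]; print("mid",(P["yellow"]+P["green"])/2,"tilt",np.arctan2(d[2],np.hypot(*d[:2])),"yaw",np.arctan2(d[1],d[0]))
cv2.imwrite("pics/d.png",np.hstack([t[160:330,180:420],s[130:300,220:420]])[:,:,::-1])
```

```text
3.12 [-0.2 -0.4  0.5] 138.5
3.135 [-0.1  0.2  0.6] 137.3
3.15 [-2.2 -0.1  5.8] 136.7
3.165 [-7.2 -0.3 14.7] 136.3
21.175
green [300.89111328 217.16168213] 445.0 [344.02264404 228.52490234] 512.5 [637.3  47.3 126.5]
yellow [296.05267334 280.83309937] 484.0 [298.06130981 194.074646  ] 408.0 [490.   59.5 130.7]
mid [563.64171331  53.37799545 128.56584791] tilt -0.028511691468830532 yaw -0.0823522348122688
```

View pics/d.png

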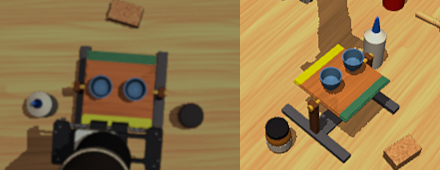

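The board lies level with the cups upright on top. The force jump at z≈136 confirms it reached the stop. The rack has not moved (its middle is within about 1 mm of where it was) and the arm is clear.

```bash
python3 -c "
from plant import bot
print(bot.close_job())"
```

```text
the job is handed in; nothing more can be done
None
```

The job is handed in: the board is turned right over and level against its stop with the cups upright on top, the rack moved no more than about 1 mm, nothing else on the table was touched, and it took about 21 s.

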